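# Hook the dropped collar home from behind the shelf guard

### The arm

A 6-joint arm with a two-finger parallel gripper is mounted at the origin on the work surface. World frame = base frame: x ahead of the robot, y to its left, z up, the work surface at z = 0. Lengths are in m, angles in degrees, forces in N, time in s.
With the tool pointing down it reaches from about 0.375 to 0.9 m from the base axis. Payload 3.1 kg.
Tool frame: the origin (TCP) lies where the fingers leave the gripper's body, on its centre line; the fingertips stand 70 mm ahead of it and the grasp point (between the pads) lies 51 mm ahead of it; z points along the fingers, y is the line along which they close (so a half turn about z gives the same grasp; the last joint's range is limited). The gripper opens to 87 mm and grips with 3 to 60 N. Pads are 19 mm wide; open, the fingers measure 117 mm over their backs; the gripper's body (75 mm by 190 mm) begins 51 mm behind the grasp point.
Start: joints at [63.742, 30.224, 82.088, -0, 67.689, -10.227], TCP at [0.173, 0.601, 0.292] pointing down, gripper open.
Joint ranges: [-176.69, 176.69], [-43.24, 126.21], [12.49, 139.97], [-82, 262], [0, 151.66], [-163.58, 163.58]. Speed limits (degrees/s): [159.86, 159.86, 180, 180, 180, 180].

### API

Orientations are given as a 3x3 rotation matrix whose columns are the frame's x, y, z axes.
In Python, from rig import readout, capture, calibration, bot, look_for gives the robot as it stands. The module is installed in compiled form; this text tells all that it offers.
- The arm moves only by the shell command python3 -m pendant 'ROWS'. ROWS is JSON, a list of rows, each a list of 7 numbers: the shift along the tool's x, y, z normalised to -1 to 1, where 1 is 200 mm, then the turn, a rotation vector about the tool's x, y, z normalised to -1 to 1, where 1 is 180 degrees, then the closure, from -1 (fully open) to 1 (shut). In form: [[dx, dy, dz, ax, ay, az, grip], ...]. A call has 1 to 8 rows; each row is the pose to reach, as a shift and turn from the pose commanded when the call began, along the tool's axes at that moment, turning the shorter way round; what a row does not reach only later rows make up. A row lasts 1/10 s, in which the tool goes at most 50 mm and 8.59 degrees, less where a joint would pass 70% of its speed; a pose out of reach is approached as far as the arm can. A call with a number of a shift or a turn outside -1 to 1 is refused whole. A call with a gripper value outside its range is refused whole. The fingers move at their own pace and stop on an object; the grip force is fixed at half the most. Time passes only in rows, so rows that repeat a pose let the fingers close. It gives the time, the measured TCP pose, the force, the opening and the grip force at its end, in the units of the state.
- readout.read_state(): the state, without advancing time (a new reading comes with each control period).
- capture(name): name is "scene" or "top"; returns (picture, depth): 420x560x3 uint8, red, green, blue; 420x560 float32, m along the optical axis (not along the pixel's ray), 0 where there is no reading.
- calibration(name): a dict with "mtx" (3x3 intrinsics, pixels), "T" (4x4, takes a point from camera to world coordinates). Camera axes: x right, y down, z forward; pixel columns grow to the right and rows downward; lengths in m; the calibration is good to about 2 mm. A picture is of the moment at which its call begins. calibration takes no time and is no camera call.
- bot.hand_in(): hands the job in; it is judged then, once.
Trained networks look in the newest picture that a camera, given by its name, has taken for a name from the list of things; names that differ only in an ending like _2 or _b are one class to them, and where a whole thing is asked for, a point or a joint stands for the part that bears it (a point fixed in the world has none). Each returns a list of dicts, best first, with "conf" (0 to 1); they miss things now and then, are a little off and sometimes report something else, mostly with a low value. They report only what shows in the picture. A call takes as long as a camera call. They do not tell look-alikes from the thing itself.
- look_for(thing, camera): "extent" ([left, top, right, bottom] in pixels, round what is visible of it).
The state is a dict: "time_s": time; "joint_positions": joint angles; "qvel": joint speeds; "tau": joint torques, N m; "position": TCP position; "tcp_rot": TCP orientation; "force": force on the tool from outside, world axes, zero at the start; "moment": the same for the moment, N m; "opening": opening from 0.0 (shut) to 1.0 (fully open); "grasp_force": force on a finger pad.
Only numpy, scipy, OpenCV 4.12 (cv2) and the standard library are available. Lean on these libraries where they do the work, as an engineer would, in place of code of your own. Each camera call takes 0.05 s, during which the arm holds its last target. There are 200 camera calls.

### The job

The gilt collar has slid away under the fixed brass wire guard at the back of the seal shelf. Take the hook from its rest, catch the collar with it behind the guard and draw it along the shelf fully home into the V of its walnut keeper, until you feel it bear snugly on both cheeks, and hold that light pull for a moment: go gently, neither dragging the collar hard into the keeper nor digging the hook into the polished shelf or its guard. Leave the collar there, lay the hook back in its rest as it was, and leave the wax seal, vial and matrix handle undisturbed.

Things in the scene. Friction and masses are not known exactly. Their poses are not given: they have to be found in the camera images.
- shelf: Fixed walnut board, 250 x 400 x 18 mm, top face 18 mm above the table. Origin on the underside, mid-width, 70 mm behind the front edge; x runs to the back (away from the robot), y left, z up. Brass wire guard over the rear (see guard_rail). Under it two fixed round boxes, 57 mm wide, 37 mm high, at x = 112, y = +-135 mm; between them it is free. A 10 mm bead runs along the back edge.
- guard_rail (a point): Middle of the fixed guard's front rail: 6 mm brass bar along the shelf's y, 384 mm long, axis 76 mm above the board's top (73 mm free under it), 38 mm behind the shelf's origin. 3.5 mm wires run back from it level along x every 30 mm, too close for fingers, to a like rail 127 mm farther back. 8 mm posts at the rails' ends.
- keeper: Walnut V-chock, 12 mm high, on a brass track at the front of the board: two cheeks at 45 degrees to x, a 90 degree V open to +x (to the guard), mouth 65 mm wide. Its thumb-screw clamps it anywhere within +-5 mm along x, to suit the collars; it does not give. Fixed origin on the board's top, where a fully home collar's middle lies at mid-setting: true home is within +-5 mm in x, found by feel.
- collar_center (a point): Centre (half-way up) of the loose gilt-brass collar: a plain ring, 46 mm outside, bore 30 mm, 10 mm high, 60 to 120 g, lying flat on the board under the guard. It slides with a drag of under 1.5 N; a hook lowered into its bore draws it along.
- hook_grip (a point): Middle of the hook's boxwood handle: 90 mm long (x), 16 mm wide (y) with flat sides, 18 mm high (z). x points to the hooked end, z up. A 6 mm steel rod runs on along x to x = 132 mm, there bent straight down by 42 mm; a 33 mm tail of the same rod sticks out behind. Loose, 90 g, balances 34 mm ahead of this point. Lies in the rest, bent end hanging down.
- hook_tip (a point): Lower rounded end of the hook's bent-down foot: 132 mm ahead of and 42 mm below the middle of the handle.
- rest: Fixed walnut tool rest on the table: 175 x 50 x 10 mm foot with two uprights at x = -64 and +70 mm, each 12 mm thick with a 90 degree V notch open upwards, 30 mm wide at the top, 74 mm high. They carry the hook's rod with its axis 60 mm above the table, middle of the handle over the rest's origin, bent end towards +x. Origin on the table under the rest's middle.
- clip: Fixed blued-steel spring clip on the shelf board, holding the wax seal upright; 34 x 60 mm foot, origin under its middle.
- seal: Brown wax pendant seal, a loose upright disc 60 mm across and 14 mm thick in the clip; origin at the disc's centre, x along its axis. Fragile bystander.
- vial: Loose glass vial with a silver top, 26 mm wide, 64 mm high, upright on the shelf board; origin under its middle. Bystander.
- matrix: Loose ebony matrix handle on a 34 mm brass foot, 62 mm high, upright on the shelf board; origin under its middle. Bystander.
Not all that is in view belongs to the job. What is shaped like the part that bears hook_grip but green is not meant. There is more than one size of the rest; the one meant has the size given above.

How it is judged:
By the outcome, as a careful person would: the job done as asked, in the order asked, and still so for the second after the job is handed in, with the robot touching nothing.
It also fails if it takes over 64 s, if anything falls off the work surface, if the arm or the gripper's body presses on something with over 40 N, if the wrist force passes 120 N, or if a joint passes its speed limit or range.

## Working session

There is one attempt and no reset: what is moved stays moved. The work goes in short steps, Python scripts to look and compute and a shell command to move; the robot and the scene stay as the last step left them, time stands still between calls to the robot, and variables do not carry over. Pictures are saved under pics/ and viewed, at most 12 in all, crops included, and the job is handed in when it is done.

```bash
mkdir -p pics; cat > h.py <<'E'
import numpy as np, cv2
from rig import readout, capture, calibration, bot, look_for
def pts(cam,d):
    c=calibration(cam);K=c["mtx"];T=c["T"]
    v,u=np.mgrid[:d.shape[0],:d.shape[1]]
    p=np.stack([(u-K[0,2])/K[0,0]*d,(v-K[1,2])/K[1,1]*d,d],-1)
    w=p@T[:3,:3].T+T[:3,3]; w[d==0]=np.nan
    return w
E
python3 - <<'E'
from h import *
np.set_printoptions(precision=3,suppress=True)
for c in ["scene","top"]:
    im,d=capture(c); np.save(c+"_d.npy",d); np.save(c+"_im.npy",im)
    cv2.imwrite(f"pics/{c}0.png",cv2.cvtColor(im,cv2.COLOR_RGB2BGR))
    w=pts(c,d)
    print(c,calibration(c)["T"].tolist())
    for t in ["shelf","keeper","collar_center","hook_grip","rest","clip","seal","vial","matrix"]:
        for r in look_for(t,c)[:3]:
            e=np.array(r["extent"]).astype(int); cx,cy=(e[0]+e[2])//2,(e[1]+e[3])//2
            print(t,round(r["conf"],2),e,w[min(cy,419),min(cx,559)])
s=readout.read_state();print(s)
E
```

```text
scene [[-0.5055902104853595, 0.496751593333454, -0.7054193033806521, 1.2568994761519596], [0.8627084658833163, 0.3011349819633687, -0.40626570804238005, 0.3239784032024395], [0.0106132914133487, -0.8139751698661307, -0.5808027039251616, 0.7299959919019338], [0.0, 0.0, 0.0, 1.0]]
shelf 0.71 [206 228 448 406] [0.678 0.108 0.025]
shelf 0.62 [314 309 342 333] [0.746 0.136 0.099]
shelf 0.36 [284 235 299 261] [ 0.568 -0.03   0.05 ]
keeper 0.86 [318 260 352 288] [0.563 0.072 0.022]
keeper 0.26 [162 166 222 222] [ 0.476 -0.371  0.011]
collar_center 0.75 [313 311 341 334] [0.745 0.134 0.094]
hook_grip 0.95 [152 166 209 221] [ 0.543 -0.348  0.062]
hook_grip 0.69 [249 154 299 186] [ 0.253 -0.256  0.002]
rest 0.9 [167 168 222 222] [ 0.479 -0.361  0.013]
rest 0.61 [ 45 158 140 219] [ 0.58  -0.624  0.001]
clip 0.54 [401 288 429 317] [0.567 0.24  0.036]
seal 0.75 [411 280 435 301] [0.568 0.248 0.073]
vial 0.81 [286 235 297 259] [ 0.612 -0.008  0.096]
matrix 0.59 [272 219 288 246] [ 0.541 -0.073  0.057]
matrix 0.53 [408 275 436 302] [0.567 0.245 0.076]
top [[-0.005786872166384288, -0.995723218902834
[... 578 characters left out ...]
9 187] [0.548 0.225 0.079]
clip 0.18 [113 173 133 183] [0.551 0.245 0.076]
vial 0.75 [333 169 353 233] [ 0.488 -0.342  0.068]
matrix 0.4 [237 181 251 189] [ 0.531 -0.078  0.078]
{'time_s': 1.0, 'joint_positions': array([ 63.741,  30.223,  82.088,  -0.002,  67.687, -10.227]), 'qvel': array([-0.051,  0.023,  0.079, -0.042, -0.01 , -0.028]), 'tau': array([ -0.001, -44.002, -17.699,   0.063,   0.05 ,   0.   ]), 'position': array([0.173, 0.601, 0.292]), 'tcp_rot': array([[-0.961,  0.276,  0.   ],
       [ 0.276,  0.961,  0.   ],
       [-0.   ,  0.   , -1.   ]]), 'force': array([-0.521, -0.804,  0.155]), 'moment': array([-0.007, -0.008, -0.028]), 'grasp_force': 0.0, 'opening': 0.9980102035886796}
```

```bash
python3 - <<'E'
import cv2
a=cv2.imread("pics/scene0.png")
b=cv2.imread("pics/top0.png")
cv2.imwrite("pics/s1.png",cv2.resize(a[140:420,140:480],(728,600),interpolation=cv2.INTER_CUBIC))
cv2.imwrite("pics/t1.png",cv2.resize(b[80:350,95:455],(800,600),interpolation=cv2.INTER_CUBIC))
E
```

```text
(no output)
```

View pics/s1.png

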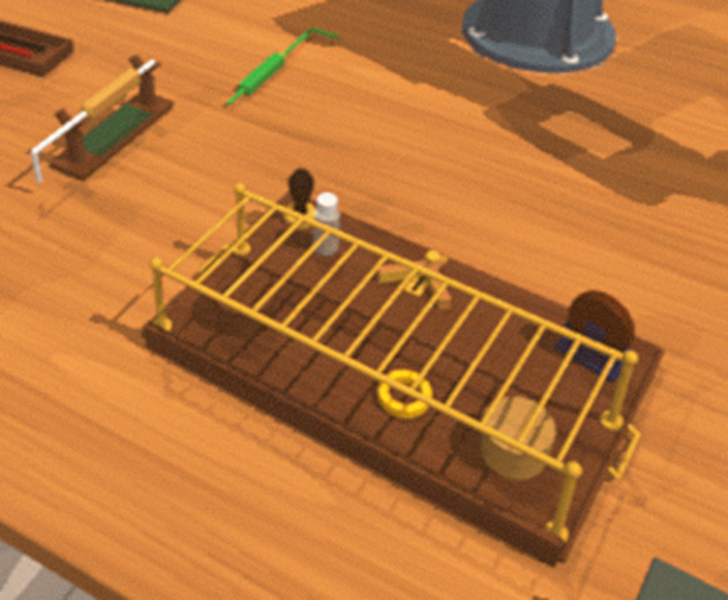

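View pics/t1.png

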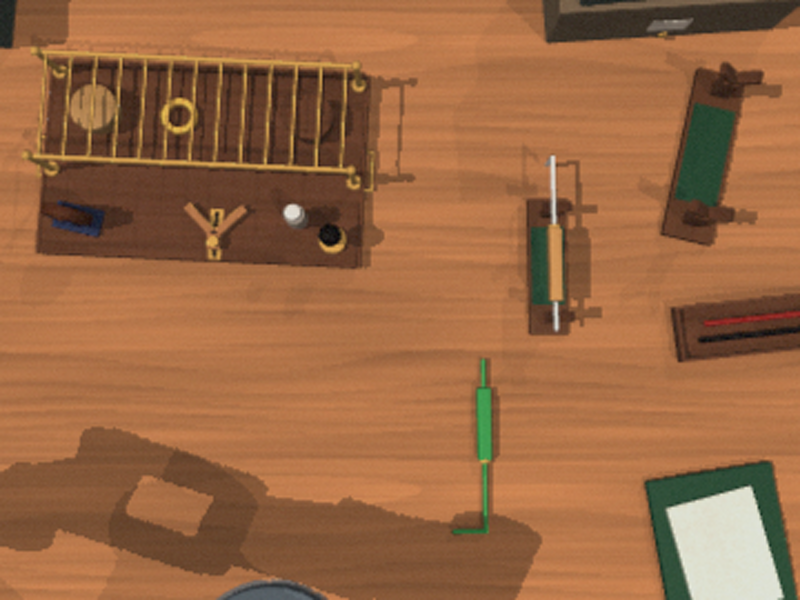

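The scene crop shows the collar under the guard at about (405,393), the boxwood hook in the small rest, a green look-alike on the table, and a larger empty rest. In the top crop the collar is at (180,116), the keeper V at (216,215), the vial at (293,215), the matrix at (331,238), the seal at (75,217) and the hook along x=555.

```bash
cat > m.py <<'E'
from h import *
np.set_printoptions(precision=4,suppress=True)
def ray(cam,uv,z):
    c=calibration(cam);K=c["mtx"];T=c["T"];uv=np.atleast_2d(uv)
    r=np.c_[(uv-K[[0,1],[2,2]])/K[[0,1],[0,1]],np.ones(len(uv))]@T[:3,:3].T
    return T[:3,3]+r*((z-T[2,3])/r[:,2])[:,None]
def circ(p):
    A=np.c_[2*p,np.ones(len(p))];s=np.linalg.lstsq(A,(p**2).sum(1),rcond=None)[0]
    return s[:2],np.sqrt(s[2]+s[:2]@s[:2])
E
python3 - <<'E'
from m import *
d=np.load("top_d.npy");im=np.load("top_im.npy").astype(int);w=pts("top",d)
X,Y,Z=w[...,0],w[...,1],w[...,2]
R,G,B=im[...,0],im[...,1],im[...,2]
# shelf board
m=((abs(Z-.018)<.006)&(X>.47)&(X<.8)&(Y>-.16)&(Y<.33)).astype(np.uint8)
m=cv2.morphologyEx(m,cv2.MORPH_CLOSE,np.ones((5,5)))
m=cv2.morphologyEx(m,cv2.MORPH_OPEN,np.ones((5,5)))
c=max(cv2.findContours(m,cv2.RETR_EXTERNAL,2)[0],key=cv2.contourArea)[:,0]
q=ray("top",c.astype(float),.018)[:,:2]
print("shelf rect",cv2.minAreaRect((q*1000).astype(np.float32)))
# front edge line
def line(mask,name,z=None,uv=False):
    v,u=np.nonzero(mask); p=ray("top",np.c_[u,v].astype(float),z)[:,:2] if z else w[mask][:,:2]
    mu=p.mean(0); U,S,V=np.linalg.svd(p-mu); dv=V[0]; t=(p-mu)@dv
    print(name,"n",len(p),"mean",mu,"dir",dv,"ext",t.min(),t.max(),"mid",mu+dv*(t.min()+t.max())/2,"ang",np.degrees(np.arctan2(dv[1],dv[0])),"z",np.nanmedian(w[mask][:,2]))
gold=(R>150)&(G>110)&(B<90)&(R-B>90)
line(gold&(X>.585)&(X<.645)&(Z>.06)&(Y<.3),"front rail",.094)
line(gold&(X>.7)&(X<.8)&(Z>.06)&(Y<.3),"rear rail",.094)
# hook
hk=(Z>.05)&(Z<.085)&(abs(Y+.345)<.03)&(X>.35)&(X<.65)
line(hk,"hook all",.064)
box=hk&(R>150)&(R-B>50); line(box,"handle",.069)
st=hk&(B>150); line(st,"steel",.063)
rt=(Z>.003)&(Z<.017)&(abs(Y+.345)<.05)&(X>.36)&(X<.62)
v,u=np.nonzero(rt|hk&~st); 
v,u=np.nonzero(rt); print("rest foot",cv2.minAreaRect((ray("top",np.c_[u,v].astype(float),.01)[:,:2]*1000).astype(np.float32)))
# collar
g2=(R>120)&(G-B>30)&(R-B>70)&(Z<.045)&(Z>.005)
cc=gold&(X>.66)&(X<.74)&(abs(Y-.135)<.05)&(Z<.05)
v,u=np.nonzero(cc);p=ray("top",np.c_[u,v].astype(float),.028)[:,:2]
print("collar",len(p),p.mean(0),circ(p),p.min(0),p.max(0),np.nanmedian(Z[cc]))
for n,mk in [("keeper hi",(Z>.024)&(Z<.06)&(X>.49)&(X<.6)&(abs(Y-.08)<.05))]:
    print(n,mk.sum(),np.c_[w[mk]][::4])
E
python3 - <<'E'
import cv2
b=cv2.imread("pics/top0.png")
cv2.imwrite("pics/t2.png",cv2.resize(b[95:205,100:265],(800,533),interpolation=cv2.INTER_NEAREST))
E
```

```text
shelf rect ((630.0371704101562, 85.64949035644531), (416.9963684082031, 247.93353271484375), 87.206298828125)
front rail n 405 mean [0.6196 0.084 ] dir [-0.0385 -0.9993] ext -0.20382743382724283 0.18939348062306385 mid [0.6199 0.0912] ang -92.2092625640546 z 0.0960380999468955
rear rail n 514 mean [0.7347 0.0886] dir [-0.0344 -0.9994] ext -0.19328537339374716 0.1991156934264284 mid [0.7346 0.0857] ang -91.9704313006892 z 0.09573449991284211
hook all n 460 mean [ 0.5043 -0.3476] dir [-1.     -0.0047] ext -0.12303380521782079 0.08894321873832295 mid [ 0.5214 -0.3475] ang -179.73345413516617 z 0.06646143706207641
handle n 185 mean [ 0.4985 -0.3469] dir [-1.     -0.0046] ext -0.04298062617982884 0.04602404376471661 mid [ 0.497  -0.3469] ang -179.73859140017544 z 0.06844669456740471
steel n 69 mean [ 0.5517 -0.3469] dir [-1.      0.0026] ext -0.07583335500114778 0.136340486997309 mid [ 0.5215 -0.3469] ang 179.8513365710384 z 0.061928931715359736
rest foot ((486.9075012207031, -344.0677490234375), (98.41438293457031, 252.5260467529297), 89.80491638183594)
collar 82 [0.6902 0.1229] (array([
[... 499 characters left out ...]
03]
 [0.5575 0.0541 0.0285]
 [0.5576 0.0431 0.0276]
 [0.5543 0.0866 0.0324]
 [0.5546 0.0594 0.0296]
 [0.5543 0.048  0.0312]
 [0.552  0.0874 0.0288]
 [0.5519 0.0624 0.0286]
 [0.5512 0.0504 0.0334]
 [0.5491 0.0845 0.0292]
 [0.549  0.0649 0.0297]
 [0.5486 0.0534 0.0316]
 [0.5461 0.0787 0.0301]
 [0.5462 0.0649 0.0296]
 [0.5435 0.0844 0.0291]
 [0.5436 0.0735 0.0282]
 [0.5432 0.0618 0.0308]
 [0.5413 0.0771 0.0241]
 [0.5382 0.0821 0.0266]
 [0.5374 0.0698 0.0322]
 [0.5342 0.0774 0.0355]
 [0.5349 0.0674 0.0302]
 [0.5315 0.0747 0.0348]
 [0.5324 0.0651 0.0274]
 [0.529  0.0723 0.0328]
 [0.5268 0.0817 0.0278]
 [0.5262 0.0695 0.0327]
 [0.5233 0.0775 0.0341]
 [0.5238 0.0675 0.0289]
 [0.5213 0.0761 0.0272]]
```

View pics/t2.png

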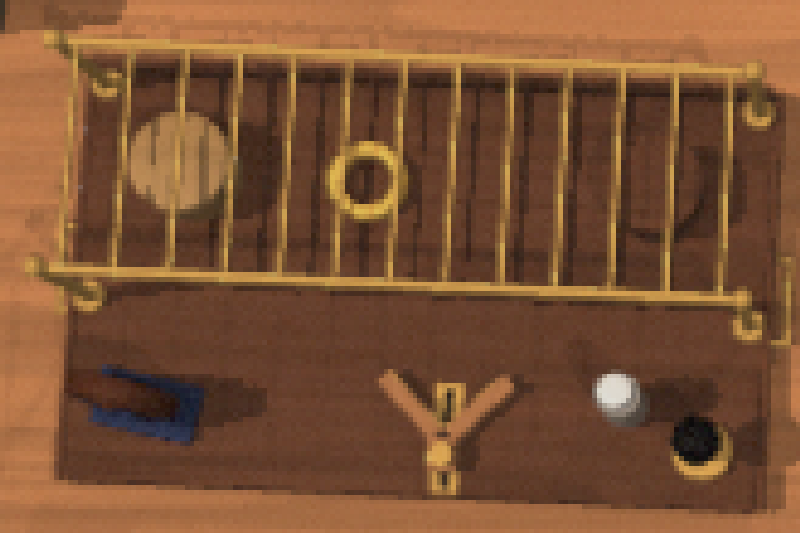

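```bash
python3 - <<'E'
from m import *
f=lambda a,z: ray("top",np.array([100,95])+(np.array(a,float)/4.848)-.5,z)[:,:2]
print("collar",f([[366,181],[327,181],[407,181],[366,141],[366,221]],.028))
print("keeper tips L/R",f([[390,372],[400,378],[510,380],[500,384],[443,432],[450,388],[443,485]],.030))
print("vial,matrix,seal",f([[617,391]],.082),f([[697,440]],.08),f([[120,395],[180,405]],.08))
im,d=[np.load("scene_"+k+".npy") for k in("im","d")];im=im.astype(int);w=pts("scene",d)
R,G,B=im[...,0],im[...,1],im[...,2]
cc=(R>150)&(G>110)&(B<90); cc[:308]=0;cc[338:]=0;cc[:,:310]=0;cc[:,345:]=0
cc&=(w[...,2]<.04)
v,u=np.nonzero(cc);p=ray("scene",np.c_[u,v].astype(float),.028)[:,:2];print("collar scene",len(p),circ(p),p.min(0),p.max(0))
# rail/handle in scene
box=(R>150)&(R-B>50)&(abs(w[...,2]-.065)<.012)&(abs(w[...,1]+.347)<.03)&(abs(w[...,0]-.5)<.08)
p=w[box];print("handle scene",len(p),p.mean(0),p.min(0),p.max(0))
from scipy.spatial.transform import Rotation as Ro
s=readout.read_state();print(s["time_s"])
E
```

```text
collar [[0.6893 0.1206]
 [0.6894 0.1432]
 [0.6892 0.0968]
 [0.7131 0.121 ]
 [0.6656 0.1201]]
keeper tips L/R [[0.5766 0.1043]
 [0.5731 0.0985]
 [0.5716 0.0353]
 [0.5693 0.0411]
 [0.5416 0.0734]
 [0.5671 0.0697]
 [0.5111 0.073 ]]
vial,matrix,seal [[ 0.5568 -0.0321]] [[ 0.5298 -0.0758]] [[0.5562 0.2401]
 [0.5505 0.2072]]
collar scene 299 (array([0.6891, 0.1172]), np.float64(0.020735983993024443)) [0.6451 0.0853] [0.7162 0.1405]
handle scene 286 [ 0.4989 -0.3473  0.0669] [ 0.4236 -0.3703  0.0534] [ 0.5706 -0.3301  0.0759]
1.0
```

```bash
cat > tg.py <<'E'
import sys
from m import *
from scipy.spatial.transform import Rotation as Ro
s=readout.read_state();p=s["position"];M=s["tcp_rot"]
print("t",s["time_s"],"p",p,"yawx",np.degrees(np.arctan2(M[1,0],M[0,0])),"tilt",M[:,2],"F",s["force"],"M",s["moment"],"op",s["opening"],"gf",s["grasp_force"])
if len(sys.argv)>4:
    x,y,z,a=map(float,sys.argv[1:5]);a=np.radians(a);c,q=np.cos(a),np.sin(a)
    D=np.array([[c,q,0],[q,-c,0],[0,0,-1]])
    print("d",M.T@(np.array([x,y,z])-p)/.2,"r",Ro.from_matrix(M.T@D).as_rotvec()/np.pi)
E
python3 -m pendant '[[-0.928,-0.514,0,0,0,-0.089,-1],[-0.928,-0.514,0,0,0,-0.089,-1],[-0.928,-0.514,0,0,0,-0.089,-1],[-0.928,-0.514,0,0,0,-0.089,-1],[-0.928,-0.514,0,0,0,-0.089,-1],[-0.928,-0.514,0,0,0,-0.089,-1]]'
python3 tg.py 0.512 -0.347 0.25 180
```

```text
time_s: 1.6
position: [0.3242, 0.4494, 0.2924]
tcp_rot: [[-1.0, 0.004, 0.0], [0.004, 1.0, 0.0], [-0.0, 0.0, -1.0]]
force: [-0.6, 0.3, -0.3]
opening: 1.0
grasp_force: 0.0
t 1.6 p [0.3242 0.4494 0.2924] yawx 179.7500993525477 tilt [ 0.0002  0.0003 -1.    ] F [-0.5527  0.3235 -0.31  ] M [ 0.0415 -0.0167  0.0509] op 0.9999321963685677 gf 0.0
d [-0.9564 -3.978   0.2112] r [ 0.0001  0.0001 -0.0014]
```

```bash
python3 -m pendant '[[-0.6,-1,0,0,0,0,-1],[-0.6,-1,0,0,0,0,-1],[-0.6,-1,0,0,0,0,-1],[-0.6,-1,0,0,0,0,-1],[-0.6,-1,0,0,0,0,-1]]' >/dev/null
python3 -m pendant '[[-0.3,-1,0,0,0,0,-1],[-0.3,-1,0,0,0,0,-1],[-0.3,-1,0,0,0,0,-1],[-0.3,-1,0,0,0,0,-1],[-0.3,-1,0,0,0,0,-1]]' >/dev/null
python3 -m pendant '[[0,-1,0,0,0,0,-1],[0,-1,0,0,0,0,-1],[0,-1,0,0,0,0,-1],[0,-1,0,0,0,0,-1],[0,-1,0,0,0,0,-1]]' >/dev/null
python3 -m pendant '[[0,-1,0,0,0,0,-1],[0,-1,0,0,0,0,-1],[0,-1,0,0,0,0,-1],[0,-1,0,0,0,0,-1],[0,-1,0,0,0,0,-1]]' >/dev/null
python3 tg.py 0.512 -0.347 0.15 180
python3 - <<'E'
from h import *
im,d=capture("scene");cv2.imwrite("pics/s2.png",cv2.resize(cv2.cvtColor(im,cv2.COLOR_RGB2BGR)[60:260,120:380],(780,600),interpolation=cv2.INTER_CUBIC))
E
```

```text
t 3.6 p [ 0.5041 -0.3537  0.2923] yawx 179.81301705930267 tilt [ 0.0029 -0.0042 -1.    ] F [ 0.9362 -0.1425  0.5102] M [ 0.0575 -0.0123  0.019 ] op 0.998410130792753 gf 0.0
d [-0.0371  0.0366  0.7114] r [-0.0013  0.0009 -0.001 ]
```

View pics/s2.png

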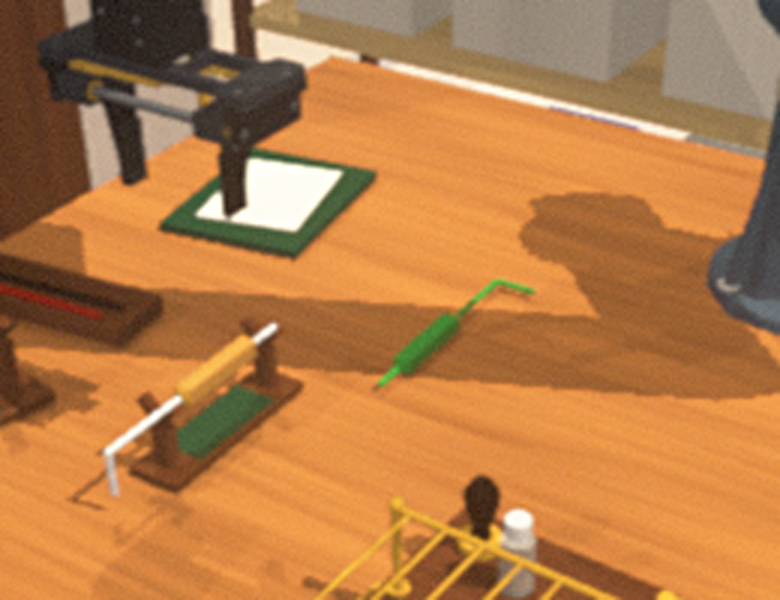

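The gripper stands over the rest, its fingers straddling the boxwood hook's handle (crop about (220,370)). Going down on it.

```bash
python3 -m pendant '[[-0.037,0.037,0.4,0,0,0,-1],[-0.037,0.037,0.65,0,0,0,-1],[-0.037,0.037,0.75,0,0,0,-1],[-0.037,0.037,0.75,0,0,0,-1]]' >/dev/null
python3 tg.py 0.512 -0.347 0.111 180
```

```text
t 4.05 p [ 0.507  -0.3348  0.1344] yawx -179.84858743482596 tilt [-0.0135  0.0143 -0.9998] F [-1.3806  1.1323 -0.0796] M [ 0.1007  0.0384 -0.0068] op 1.0021940684037147 gf 0.0
d [-0.0266 -0.0625  0.116 ] r [ 0.0046 -0.0043  0.0008]
```

```bash
python3 -m pendant '[[0,0,0,0,0,0,-1],[0,0,0,0,0,0,-1],[0,0,0,0,0,0,-1]]' >/dev/null
python3 tg.py 0.512 -0.347 0.111 180
```

```text
t 4.35 p [ 0.5115 -0.3428  0.146 ] yawx -179.97391420691275 tilt [ 0.005  -0.0047 -1.    ] F [ 0.1104 -0.6342  0.0568] M [-0.0211  0.0095  0.0193] op 0.9994009622727186 gf 0.0
d [-0.0014 -0.0201  0.1754] r [-0.0015  0.0016  0.0001]
```

```bash
python3 -m pendant '[[0,0,0,0,0,0,-1],[0,0,0,0,0,0,-1],[0,0,0,0,0,0,-1],[0,0,0,0,0,0,-1]]' >/dev/null
python3 tg.py 0.512 -0.347 0.111 180
```

```text
t 4.75 p [ 0.5098 -0.3422  0.1427] yawx 179.96683515649866 tilt [ 0.0005 -0.0004 -1.    ] F [ 0.4659 -0.1914 -1.1548] M [ 0.0112 -0.0083  0.0605] op 0.9949386092552498 gf 0.0
d [-0.0111 -0.0239  0.1584] r [-0.0001  0.0001 -0.0002]
```

```bash
python3 -m pendant '[[-0.005,-0.012,0.03,0,0,0,-1],[-0.011,-0.024,0.08,0,0,0,-1],[-0.011,-0.024,0.13,0,0,0,-1],[-0.011,-0.024,0.15,0,0,0,-1],[-0.011,-0.024,0.158,0,0,0,-1],[-0.011,-0.024,0.158,0,0,0,-1],[-0.011,-0.024,0.158,0,0,0,-1]]' >/dev/null
python3 tg.py 0.512 -0.347 0.111 180
```

```text
t 5.45 p [ 0.5121 -0.3469  0.1107] yawx 179.99234024805423 tilt [ 0.0002 -0.0002 -1.    ] F [ 0.2856 -0.3127  0.2739] M [ 0.0285  0.0095 -0.0111] op 0.997485847638097 gf 0.0
d [ 0.0006 -0.0006 -0.0013] r [-0.0001  0.0001 -0.    ]
```

```bash
for i in 1 2; do python3 -m pendant '[[0,0,0,0,0,0,1],[0,0,0,0,0,0,1],[0,0,0,0,0,0,1],[0,0,0,0,0,0,1],[0,0,0,0,0,0,1],[0,0,0,0,0,0,1]]'|tail -3; python3 tg.py;done
```

```text
force: [0.2, 0.3, -0.6]
opening: 0.541
grasp_force: 0.0
t 6.05 p [ 0.512  -0.3468  0.1107] yawx 179.98817431821016 tilt [ 0. -0. -1.] F [ 0.1517  0.3004 -0.5759] M [ 0.0177  0.0287 -0.0074] op 0.5406756297875888 gf 0.0
force: [-1.1, -5.6, 1.5]
opening: 0.181
grasp_force: 29.9
t 6.65 p [ 0.5124 -0.3484  0.1112] yawx 179.99582011680278 tilt [ 0.0017 -0.0032 -1.    ] F [-1.1004 -5.5771  1.4975] M [-0.8261  0.1536 -0.004 ] op 0.18110535802747785 gf 29.920079573057592
```

```bash
python3 -m pendant '[[0,-0.008,0,0,0,0,1],[0,-0.008,0,0,0,0,1],[0,-0.008,0,0,0,0,1],[0,-0.008,0,0,0,0,1]]'|tail -3; python3 tg.py
```

```text
force: [0.9, -3.1, 2.4]
opening: 0.18
grasp_force: 29.9
t 7.05 p [ 0.5124 -0.3487  0.111 ] yawx 179.9931729050347 tilt [ 0.001 -0.001 -1.   ] F [ 0.9007 -3.0546  2.3865] M [-0.4877 -0.0292 -0.03  ] op 0.17955976994213155 gf 29.921415760181844
```

```bash
python3 -m pendant '[[0,-0.008,0,0,0,0,1],[0,-0.008,0,0,0,0,1],[0,-0.008,0,0,0,0,1],[0,-0.008,0,0,0,0,1]]'|tail -3; python3 tg.py
```

```text
force: [2.0, 0.0, 1.7]
opening: 0.181
grasp_force: 29.9
t 7.45 p [ 0.5119 -0.3495  0.1105] yawx 179.9874139837708 tilt [-0.0005  0.001  -1.    ] F [2.0217 0.0493 1.7126] M [-0.0722 -0.1132  0.0111] op 0.1811148051724652 gf 29.918114219326526
```

```bash
python3 -m pendant '[[0,0,-0.03,0,0,0,1],[0,0,-0.1,0,0,0,1],[0,0,-0.2,0,0,0,1],[0,0,-0.32,0,0,0,1],[0,0,-0.44,0,0,0,1],[0,0,-0.54,0,0,0,1],[0,0,-0.6,0,0,0,1],[0,0,-0.6,0,0,0,1]]'|tail -3; python3 -m pendant '[[0.02,0.05,0,0,0,0,1],[0.06,0.2,0,0,0,0,1],[0.12,0.4,0,0,0,0,1],[0.2,0.6,0,0,0,0,1],[0.25,0.8,0,0,0,0,1],[0.32,1,0,0,0,0,1],[0.32,1,0,0,0,0,1]]'|tail -3;  python3 tg.py 0.43 0.12 0.2 180
```

```text
force: [0.2, 0.6, 0.1]
opening: 0.182
grasp_force: 29.9
force: [-0.3, 0.2, -2.4]
opening: 0.183
grasp_force: 29.9
t 8.95 p [ 0.4426 -0.1433  0.2288] yawx -179.79313933478622 tilt [-0.0103  0.0076 -0.9999] F [-0.2716  0.2492 -2.4286] M [ 0.0064  0.0409 -0.0235] op 0.1830208543889138 gf 29.917737543582916
d [0.0566 1.3154 0.1548] r [ 0.0024 -0.0033  0.0011]
```

```bash
python3 -m pendant '[[0.02,0.1,0,0,0,0,1],[0.04,0.25,0,0,0,0,1],[0.06,0.42,0,0,0,0,1],[0.08,0.6,0,0,0,0,1],[0.09,0.8,0,0,0,0,1],[0.09,0.95,0,0,0,0,1]]'|tail -3; python3 -m pendant '[[0,0.15,0,0,0,0,1],[0,0.28,0,0,0,0,1],[0,0.36,0.0,0,0,0,1],[0,0.395,0.0,0,0,0,1],[0,0.4,0,0,0,0,1],[0,0.4,0,0,0,0,1],[0,0.4,0,0,0,0,1],[0,0.4,0,0,0,0,1]]'|tail -3;  python3 tg.py 0.43 0.12 0.2 180
python3 - <<'E'
from h import *
for c in("scene","top"):
    im,d=capture(c);np.save(c+"_im.npy",im);np.save(c+"_d.npy",d)
im=np.load("scene_im.npy")
cv2.imwrite("pics/s3.png",cv2.resize(cv2.cvtColor(im,cv2.COLOR_RGB2BGR)[180:400,210:470],(709,600),interpolation=cv2.INTER_CUBIC))
E
```

```text
force: [0.5, -0.0, -0.9]
opening: 0.178
grasp_force: 29.9
force: [0.0, 0.6, -1.8]
opening: 0.182
grasp_force: 29.9
t 10.35 p [0.4302 0.1193 0.2306] yawx 179.9135036684915 tilt [-0.0002 -0.0001 -1.    ] F [ 0.0492  0.5844 -1.8245] M [ 0.0303  0.0549 -0.011 ] op 0.18224097647205434 gf 29.917085669003427
d [0.0008 0.0037 0.153 ] r [-0.     -0.0001 -0.0005]
```

View pics/s3.png

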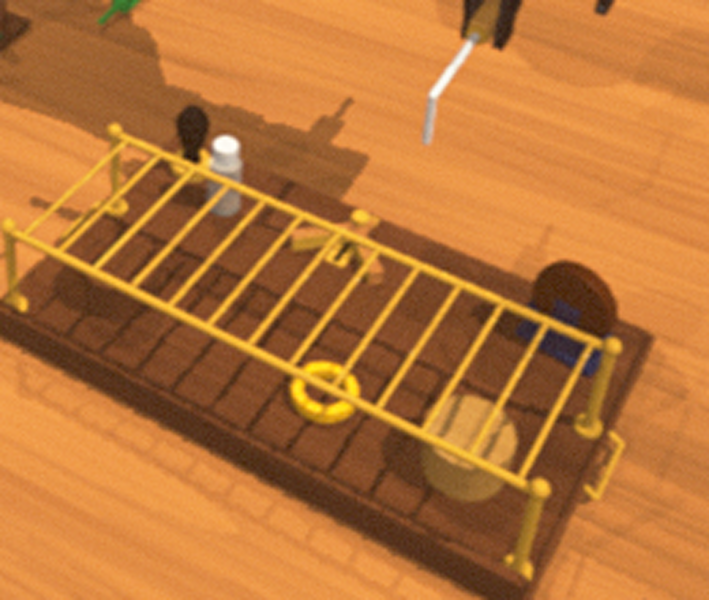

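The hook hangs level with its foot's lower end at (428,143). The collar is at (325,392), and the bystanders are undisturbed.

```bash
python3 - <<'E'
from m import *
f=lambda a,z: ray("scene",np.array([210,180])+np.array(a,float)*[260/709,220/600]-.5,z)
w=pts("scene",np.load("scene_d.npy"))
im=np.load("scene_im.npy").astype(int)
print("tip (z .1376+)",f([[428,142],[432,97]],.1376),f([[432,97]],.18))
m=(w[...,2]>.12)&(w[...,2]<.2)&(w[...,0]>.5)&(w[...,0]<.6)&(abs(w[...,1]-.12)<.03)
p=w[m];print(len(p),p.min(0),p.max(0));l=p[p[:,2]<.17];print("foot",np.median(l,0),l.min(0),l.max(0))
c=f([[325,392],[289,392],[361,392],[325,361],[325,423]],.028);print("collar",c)
wt=pts("top",np.load("top_d.npy"));it=np.load("top_im.npy").astype(int)
m=(wt[...,2]>.15)&(wt[...,2]<.2)&(wt[...,0]>.47)&(wt[...,0]<.6)&(abs(wt[...,1]-.12)<.03)
v,u=np.nonzero(m);p=ray("top",np.c_[u,v].astype(float),.1826)[:,:2];print("rod top",len(p),p.min(0),p.max(0),np.median(p,0),np.median(wt[m][:,2]),np.median(p[p[:,0]>.53],0))
E
```

```text
tip (z .1376+) [[0.5396 0.1171 0.1376]
 [0.4888 0.1002 0.1376]] [[0.5438 0.1162 0.18  ]]
105 [0.5004 0.1145 0.1422] [0.5494 0.1211 0.1859]
foot [0.5465 0.1183 0.1572] [0.5428 0.1145 0.1422] [0.5494 0.1211 0.1696]
collar [[0.6924 0.1178 0.028 ]
 [0.7049 0.097  0.028 ]
 [0.6799 0.1387 0.028 ]
 [0.6678 0.1063 0.028 ]
 [0.7159 0.1288 0.028 ]]
rod top 74 [0.4821 0.1115] [0.5471 0.1228] [0.5121 0.12  ] 0.18155928534971538 [0.5398 0.1187]
```

```bash
python3 -m pendant '[[0,0.004,0.03,0,0,0,1],[0,0.005,0.12,0,0,0,1],[0,0.005,0.24,0,0,0,1],[0,0.005,0.36,0,0,0,1],[0,0.005,0.45,0,0,0,1],[0,0.005,0.49,0,0,0,1],[0,0.005,0.503,0,0,0,1],[0,0.005,0.503,0,0,0,1]]'|tail -3; python3 -m pendant '[[0,0,0,0,0,0,1],[0,0,0,0,0,0,1],[0,0,0,0,0,0,1]]' >/dev/null; python3 tg.py 0.575 0.1205 0.13 180
```

```text
force: [-0.4, -0.3, -1.0]
opening: 0.18
grasp_force: 29.9
t 11.55 p [0.4304 0.121  0.1307] yawx 179.99625497881684 tilt [ 0.0015  0.     -1.    ] F [-0.3774 -0.4211 -1.4285] M [-0.032  -0.0103  0.002 ] op 0.18008809582703164 gf 29.917174042202532
d [-0.7229 -0.0027  0.0044] r [ 0.      0.0005 -0.    ]
```

```bash
python3 -m pendant '[[-0.03,0,0,0,0,0,1],[-0.12,0,0,0,0,0,1],[-0.24,0,0,0,0,0,1],[-0.38,0,0,0,0,0,1],[-0.52,0,0,0,0,0,1],[-0.64,0,0,0,0,0,1],[-0.7,0,0,0,0,0,1],[-0.723,0,0,0,0,0,1]]'|tail -3; python3 -m pendant '[[0,0,0,0,0,0,1],[0,0,0,0,0,0,1],[0,0,0,0,0,0,1],[0,0,0,0,0,0,1]]' >/dev/null; python3 tg.py 0.575 0.1205 0.116 180
python3 - <<'E'
from h import *
for c in("scene","top"):
    im,d=capture(c);np.save(c+"_im.npy",im);np.save(c+"_d.npy",d)
im=cv2.cvtColor(np.load("scene_im.npy"),cv2.COLOR_RGB2BGR);it=cv2.cvtColor(np.load("top_im.npy"),cv2.COLOR_RGB2BGR)
a=cv2.resize(im[270:350,280:370],(675,600),interpolation=cv2.INTER_CUBIC)
cv2.imwrite("pics/s4.png",a)
E
```

```text
force: [0.1, -0.4, -1.2]
opening: 0.176
grasp_force: 29.9
t 12.75 p [0.5739 0.1211 0.13  ] yawx 179.99768307018232 tilt [-0.001 -0.    -1.   ] F [-1.0629  0.1947  0.4857] M [-0.0316  0.0175 -0.0183] op 0.179127393173457 gf 29.91714288946241
d [-0.0057 -0.0028  0.0702] r [-0.     -0.0003 -0.    ]
```

View pics/s4.png

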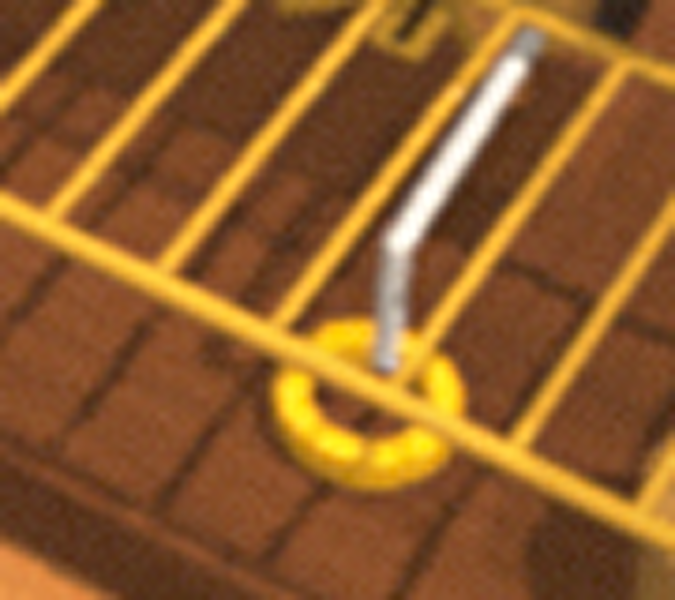

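The hook's foot end is at (386,368), just above the collar; the ring's outline runs 272–467 by 318–490, centred at (369,404).

```bash
python3 - <<'E'
from m import *
f=lambda a,z: ray("scene",np.array([280,270])+np.array(a,float)/7.5-.5,z)[:,:2]
print("tip",f([[386,366]],.037),"collar",f([[369.5,404]],.024))
it=np.load("top_im.npy").astype(int);w=pts("top",np.load("top_d.npy"))
R,G,B=it[...,0],it[...,1],it[...,2]
m=(B>130)&(w[...,0]>.6)&(w[...,0]<.75)&(abs(w[...,1]-.12)<.04)
v,u=np.nonzero(m);p=ray("top",np.c_[u,v].astype(float),.079)[:,:2];print("top rod",p.min(0),p.max(0),np.median(p,0))
E
```

```text
tip [[0.6871 0.1192]] collar [[0.6894 0.1169]]
top rod [0.6587 0.1237] [0.6889 0.1243] [0.6765 0.124 ]
```

```bash
python3 -m pendant '[[0,-0.012,0,0,0,0,1],[0,-0.015,0.01,0,0,0,1],[0,-0.015,0.025,0,0,0,1],[0,-0.015,0.04,0,0,0,1],[0,-0.015,0.055,0,0,0,1],[0,-0.015,0.065,0,0,0,1],[0,-0.015,0.07,0,0,0,1],[0,-0.015,0.07,0,0,0,1]]'|tail -3; python3 -m pendant '[[0,0,0,0,0,0,1],[0,0,0,0,0,0,1]]' >/dev/null; python3 tg.py
```

```text
force: [0.1, -0.3, -0.1]
opening: 0.18
grasp_force: 29.9
t 13.85 p [0.5748 0.118  0.1162] yawx 179.99019908379245 tilt [ 0.0003  0.     -1.    ] F [-0.3634  0.3682 -0.4644] M [-0.0023  0.0087  0.0042] op 0.17993131529549453 gf 29.917107929941267
```

```bash
python3 -m pendant '[[0.008,-0.004,0,0,0,0,1],[0.02,-0.011,0,0,0,0,1],[0.04,-0.022,0,0,0,0,1],[0.06,-0.034,0,0,0,0,1],[0.08,-0.045,0,0,0,0,1],[0.1,-0.056,0,0,0,0,1],[0.12,-0.067,0,0,0,0,1],[0.13,-0.073,0,0,0,0,1]]'|tail -3; python3 tg.py;python3 -m pendant '[[0.015,-0.008,0,0,0,0,1],[0.035,-0.02,0,0,0,0,1],[0.055,-0.031,0,0,0,0,1],[0.075,-0.042,0,0,0,0,1],[0.095,-0.053,0,0,0,0,1],[0.115,-0.064,0,0,0,0,1],[0.13,-0.073,0,0,0,0,1],[0.13,-0.073,0,0,0,0,1]]'|tail -3; python3 tg.py
python3 - <<'E'
from h import *
im,d=capture("scene");im=cv2.cvtColor(im,cv2.COLOR_RGB2BGR)
cv2.imwrite("pics/s5.png",cv2.resize(im[250:350,280:380],(600,600),interpolation=cv2.INTER_CUBIC))
E
```

```text
force: [1.3, 0.0, -0.2]
opening: 0.181
grasp_force: 29.9
t 14.65 p [0.5482 0.1032 0.1161] yawx 179.9813351362956 tilt [-0.0004  0.     -1.    ] F [ 1.2713  0.0178 -0.2447] M [ 0.0426 -0.0789 -0.0211] op 0.18106971717322565 gf 29.922719509340823
force: [-0.1, -0.2, -1.4]
opening: 0.178
grasp_force: 29.9
t 15.45 p [0.522  0.0886 0.116 ] yawx 179.96765119094832 tilt [-0.0009 -0.     -1.    ] F [-0.1256 -0.2326 -1.3902] M [0.0251 0.0715 0.0067] op 0.17802837318325934 gf 29.91701177554205
```

View pics/s5.png

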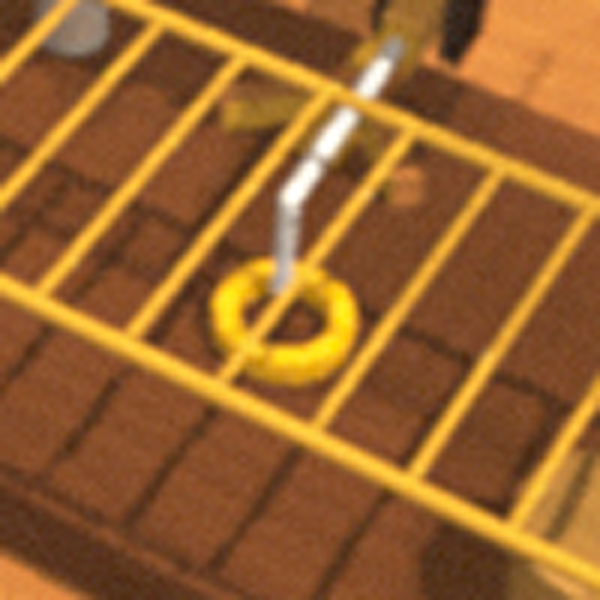

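The collar (centre (284,321)) is following the hook, whose foot bears on the near side of the bore. The keeper is at (320,130), with a clear path to it.

```bash
python3 -m pendant '[[0.015,-0.008,0,0,0,0,1],[0.045,-0.025,0,0,0,0,1],[0.08,-0.045,0,0,0,0,1],[0.115,-0.064,0,0,0,0,1],[0.15,-0.084,0,0,0,0,1],[0.18,-0.1,0,0,0,0,1],[0.2,-0.111,0,0,0,0,1],[0.2,-0.111,0,0,0,0,1]]'|tail -3; python3 tg.py
python3 - <<'E'
from m import *
im,d=capture("scene");im=cv2.cvtColor(im,cv2.COLOR_RGB2BGR)
cv2.imwrite("pics/s6.png",cv2.resize(im[245:325,290:370],(640,600),interpolation=cv2.INTER_CUBIC))
f=lambda a,z: ray("scene",np.array([280,250])+np.array(a,float)/6-.5,z)[:,:2]
print("prev collar",f([[284,321]],.024),"tip",f([[280,285]],.025))
E
```

```text
force: [0.3, 0.7, -1.3]
opening: 0.179
grasp_force: 29.9
t 16.3 p [0.4818 0.0663 0.116 ] yawx 179.9544036563787 tilt [-0.0014  0.0001 -1.    ] F [ 0.3042  0.7343 -1.3276] M [0.0544 0.0554 0.0151] op 0.17937497435616534 gf 29.917018795385957
prev collar [[0.6461 0.0925]] tip [[0.6335 0.085 ]]
```

View pics/s6.png

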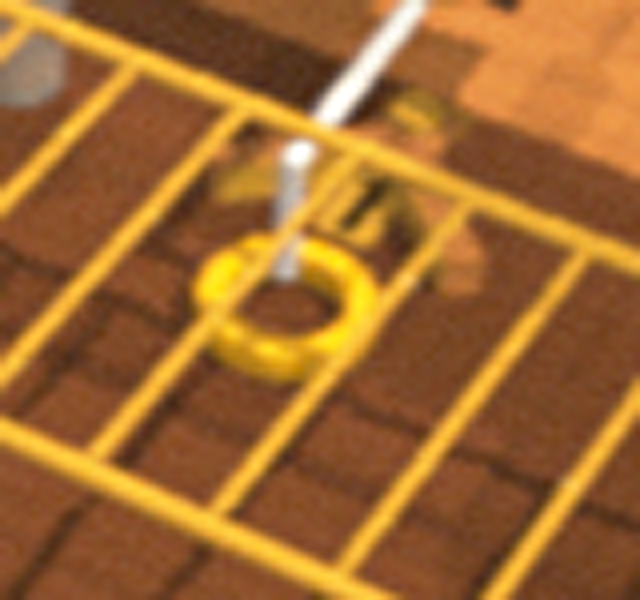

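Collar centre is at (287,307). The keeper cheek ends are near (218,185) and (460,285), and the screw is at (415,108).

```bash
python3 - <<'E'
from m import *
f=lambda a,z: ray("scene",np.array([290,245])+np.array(a,float)/[8,7.5]-.5,z)[:,:2]
print("collar",f([[287,307]],.024),"tip",f([[287,278]],.023))
print("keeper tips",f([[218,178],[218,200]],.030),f([[475,250],[445,290]],.03),"screw",f([[415,108]],.035), "slot",f([[352,215]],.02))
E
```

```text
collar [[0.6052 0.0699]] tip [[0.5945 0.0649]]
keeper tips [[0.5754 0.0355]
 [0.5832 0.0394]] [[0.5669 0.1039]
 [0.5847 0.1034]] screw [[0.5282 0.0696]] slot [[0.561  0.0678]]
```

```bash
python3 -m pendant '[[0.005,0.002,0,0,0,0,1],[0.02,0.006,0,0,0,0,1],[0.04,0.011,0,0,0,0,1],[0.06,0.016,0,0,0,0,1],[0.08,0.021,0,0,0,0,1],[0.1,0.024,0,0,0,0,1],[0.11,0.026,0,0,0,0,1],[0.115,0.028,0,0,0,0,1]]'|tail -3; python3 tg.py
python3 -m pendant '[[0.005,0,0,0,0,0,1],[0.01,0,0,0,0,0,1]]'|tail -3;python3 tg.py
```

```text
force: [0.9, -0.2, -0.0]
opening: 0.181
grasp_force: 29.9
t 17.15 p [0.4594 0.0723 0.1161] yawx 179.9886495040355 tilt [-0.0001 -0.     -1.    ] F [ 0.9301 -0.2237 -0.0296] M [ 0.0356 -0.0215 -0.0361] op 0.18115596904795464 gf 29.9155689496547
force: [0.2, -0.3, 0.5]
opening: 0.182
grasp_force: 29.9
t 17.35 p [0.4578 0.0722 0.1161] yawx 179.9867926725683 tilt [ 0.0003 -0.     -1.    ] F [ 0.1816 -0.2671  0.4529] M [ 0.0053 -0.06    0.0072] op 0.1824495642720011 gf 29.917523246258497
```

```bash
python3 -m pendant '[[0.005,0,0,0,0,0,1],[0.01,0,0,0,0,0,1],[0.015,0,0,0,0,0,1],[0.02,0,0,0,0,0,1],[0.025,0,0,0,0,0,1],[0.03,0,0,0,0,0,1]]'|grep force:;python3 tg.py
for i in 1 2 3; do python3 -m pendant '[[0.004,0,0,0,0,0,1],[0.004,0,0,0,0,0,1]]'>/dev/null;python3 tg.py|cut -c1-150;done
```

```text
force: [0.9, -1.0, -1.0]
grasp_force: 29.9
t 17.95 p [0.4518 0.0721 0.1161] yawx 179.98217733601044 tilt [ 0.0005 -0.0001 -1.    ] F [ 0.8955 -1.0091 -0.9803] M [-0.0099 -0.1497 -0.0091] op 0.18051689953903688 gf 29.914670479483902
t 18.15 p [0.4508 0.0722 0.1161] yawx 179.98487439372997 tilt [-0.0001  0.     -1.    ] F [ 1.1712 -0.4793 -0.2538] M [-0.0118 -0.0313 -0.0726] op 0.1
t 18.35 p [0.45   0.0722 0.1161] yawx 179.99050530492548 tilt [-0.0001 -0.     -1.    ] F [-0.043  -0.0457 -0.5727] M [-0.0225 -0.0758  0.0147] op 0.1
t 18.55 p [0.4492 0.0722 0.116 ] yawx 179.98581390885647 tilt [-0.0001  0.     -1.    ] F [ 0.8025 -1.1335 -1.8473] M [ 0.0258 -0.0675 -0.0381] op 0.1
```

```bash
for i in 1 2 3; do python3 -m pendant '[[0.004,0,0,0,0,0,1],[0.004,0,0,0,0,0,1]]'>/dev/null;python3 tg.py|cut -c1-165;done
```

```text
t 18.75 p [0.4489 0.0722 0.1161] yawx 179.9858364988553 tilt [ 0.0012 -0.0001 -1.    ] F [ 1.167  -0.4087 -1.8425] M [-0.0693 -0.2574  0.0233] op 0.1809829729734698 
t 18.95 p [0.4487 0.0721 0.1162] yawx 179.98394242957426 tilt [ 0.0025 -0.0002 -1.    ] F [ 3.1586 -0.05   -1.8468] M [-0.0133 -0.5435 -0.0228] op 0.1846167636426532
t 19.15 p [0.4484 0.072  0.1162] yawx 179.98244880764804 tilt [ 0.0036 -0.0003 -1.    ] F [ 6.1283 -0.6091 -2.6658] M [ 0.0235 -0.7336 -0.028 ] op 0.1791514537239208
```

```bash
for i in 1 2; do python3 -m pendant '[[0.004,0,0,0,0,0,1],[0.004,0,0,0,0,0,1]]'>/dev/null;python3 tg.py|cut -c1-165;done
```

```text
t 19.35 p [0.4482 0.072  0.1163] yawx 179.98062698910636 tilt [ 0.0051 -0.0004 -1.    ] F [ 5.7778  0.3537 -3.1637] M [ 0.033  -0.8635 -0.0096] op 0.1793822628311713
t 19.55 p [0.448  0.0719 0.1163] yawx 179.97763135307792 tilt [ 0.0065 -0.0005 -1.    ] F [ 7.3201  0.2116 -3.5073] M [ 0.0761 -1.0103  0.0341] op 0.1814368076287622
```

```bash
python3 -m pendant '[[-0.004,0,0,0,0,0,1],[-0.008,0,0,0,0,0,1],[-0.008,0,0,0,0,0,1],[-0.008,0,0,0,0,0,1]]'>/dev/null;python3 tg.py|cut -c1-165
python3 - <<'E'
from m import *
im,d=capture("scene");im=cv2.cvtColor(im,cv2.COLOR_RGB2BGR)
it,d=capture("top");it=cv2.cvtColor(it,cv2.COLOR_RGB2BGR)
a=cv2.resize(im[245:305,300:360],(400,500),interpolation=cv2.INTER_CUBIC)
b=cv2.resize(it[145:205,160:220],(400,500),interpolation=cv2.INTER_CUBIC)
cv2.imwrite("pics/s7.png",np.hstack([a,b]))
E
```

```text
t 19.95 p [0.4483 0.0721 0.1162] yawx 179.9840071216354 tilt [ 0.0034 -0.0003 -1.    ] F [ 6.0257 -0.4869 -3.1617] M [-0.0171 -0.8874 -0.0812] op 0.1758810396199767
```

View pics/s7.png

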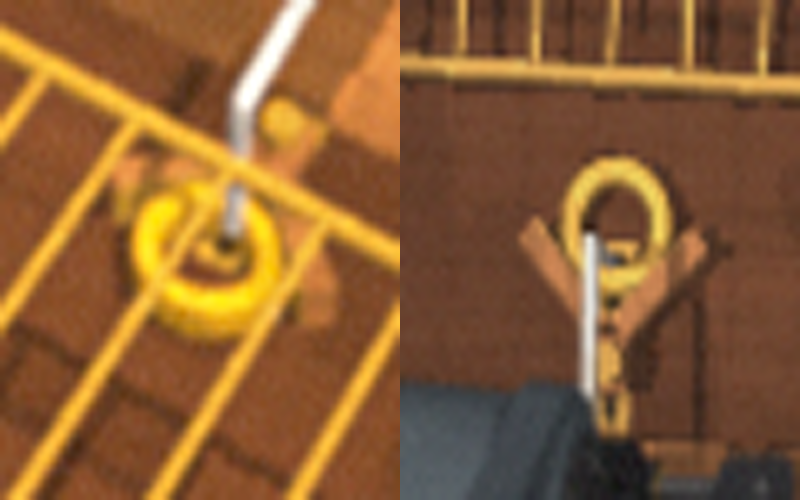

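The collar sits in the V against both cheeks in both views, with the rod about 3 mm left of the collar's middle. I'll ease off, centre the hook, and pull lightly again.

```bash
python3 -m pendant '[[-0.006,0,0,0,0,0,1],[-0.012,-0.003,0,0,0,0,1],[-0.012,-0.007,0,0,0,0,1],[-0.012,-0.012,0,0,0,0,1],[-0.012,-0.014,0,0,0,0,1],[-0.012,-0.014,0,0,0,0,1]]'>/dev/null;python3 tg.py|cut -c1-165;python3 -m pendant '[[0,0,0,0,0,0,1],[0,0,0,0,0,0,1]]'>/dev/null;python3 tg.py|cut -c1-165
```

```text
t 20.65 p [0.4489 0.0695 0.116 ] yawx 179.99947835295833 tilt [-0.0008  0.0001 -1.    ] F [ 2.3605  2.2331 -1.0323] M [ 0.3059 -0.4384  0.1439] op 0.1785894817733871
t 20.85 p [0.4489 0.0695 0.116 ] yawx 179.9918396551382 tilt [-0.0008  0.0001 -1.    ] F [ 0.7862  1.143  -0.4087] M [ 0.2426 -0.4208  0.1636] op 0.17385270390586235
```

```bash
python3 -m pendant '[[0.003,0.002,0,0,0,0,1],[0.006,0.003,0,0,0,0,1],[0.006,0.003,0,0,0,0,1],[0.006,0.003,0,0,0,0,1]]'>/dev/null;python3 tg.py|cut -c1-165;python3 -m pendant '[[0,0,0,0,0,0,1],[0,0,0,0,0,0,1]]'>/dev/null;python3 tg.py|cut -c1-165
```

```text
t 21.25 p [0.4486 0.0699 0.1161] yawx 179.97468587525788 tilt [ 0.0012 -0.0001 -1.    ] F [ 3.678   1.4059 -2.1396] M [ 0.1286 -0.681  -0.0062] op 0.1809669087376694
t 21.45 p [0.4486 0.0699 0.1161] yawx 179.97906910774975 tilt [ 0.0011 -0.0001 -1.    ] F [ 3.6768  0.0408 -2.4379] M [ 0.0868 -0.7137  0.0445] op 0.1772698765605750
```

```bash
python3 -m pendant '[[0,0,0,0,0,0,1],[0,0,0,0,0,0,1],[0,0,0,0,0,0,1],[0,0,0,0,0,0,1],[0,0,0,0,0,0,1],[0,0,0,0,0,0,1],[0,0,0,0,0,0,1],[0,0,0,0,0,0,1]]'>/dev/null;python3 tg.py|cut -c1-165
python3 -m pendant '[[-0.005,0,0,0,0,0,1],[-0.01,0,0,0,0,0,1],[-0.02,0,0,0,0,0,1],[-0.03,0,0,0,0,0,1],[-0.04,0,0,0,0,0,1],[-0.045,0,0,0,0,0,1],[-0.045,0,0,0,0,0,1],[-0.045,0,0,0,0,0,1]]'>/dev/null;python3 tg.py|cut -c1-165
```

```text
t 22.25 p [0.4485 0.0699 0.1161] yawx 179.98266186310275 tilt [ 0.001  -0.0001 -1.    ] F [ 4.5968  0.1706 -2.0048] M [ 0.0968 -0.8196 -0.0238] op 0.1785939700862610
t 23.05 p [0.4568 0.07   0.116 ] yawx 179.99208917014818 tilt [-0.0007  0.     -1.    ] F [-0.9841 -0.3159 -0.788 ] M [-0.037   0.0776  0.0465] op 0.1777355266805145
```

```bash
python3 -m pendant '[[0,0,-0.02,0,0,0,1],[0,0,-0.06,0,0,0,1],[0,0,-0.12,0,0,0,1],[0,0,-0.22,0,0,0,1],[0,0,-0.34,0,0,0,1],[0,0,-0.46,0,0,0,1],[0,0,-0.55,0,0,0,1],[0,0,-0.57,0,0,0,1]]'>/dev/null
python3 -m pendant '[[0,0,0,0,0,0,1],[0,-0.02,0,0,0,0,1],[0,-0.1,0,0,0,0,1],[0,-0.25,0,0,0,0,1],[0,-0.45,0,0,0,0,1],[0,-0.65,0,0,0,0,1],[0,-0.85,0,0,0,0,1],[0,-1,0,0,0,0,1]]'>/dev/null
python3 -m pendant '[[-0.03,-0.15,0,0,0,0,1],[-0.08,-0.35,0,0,0,0,1],[-0.14,-0.55,0,0,0,0,1],[-0.2,-0.75,0,0,0,0,1],[-0.24,-0.9,0,0,0,0,1],[-0.27,-1,0,0,0,0,1],[-0.27,-1,0,0,0,0,1],[-0.27,-1,0,0,0,0,1]]'>/dev/null
python3 -m pendant '[[0,0,0,0,0,0,1],[0,0,0,0,0,0,1],[0,0,0,0,0,0,1],[0,0,0,0,0,0,1]]'>/dev/null
python3 tg.py 0.512 -0.3495 0.135 180
python3 - <<'E'
from m import *
im,d=capture("scene");im=cv2.cvtColor(im,cv2.COLOR_RGB2BGR)
cv2.imwrite("pics/s8.png",cv2.resize(im[130:310,140:380],(800,600),interpolation=cv2.INTER_CUBIC))
E
```

```text
t 25.85 p [ 0.511  -0.3293  0.2303] yawx -179.96400387691224 tilt [-0. -0. -1.] F [-0.5245 -0.0382 -1.1034] M [ 0.0271 -0.0228  0.0191] op 0.17929230423117717 gf 29.917060907464474
d [-0.0048 -0.1008  0.4763] r [-0.     -0.      0.0002]
```

View pics/s8.png

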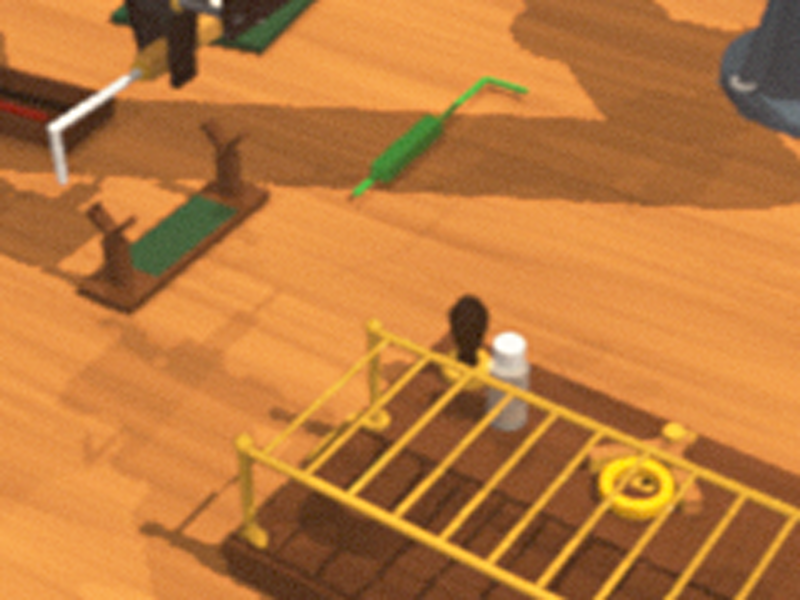

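The collar stays seated in the V at (637,487), the bystanders are in place, and the hook hangs above its empty rest. Checking the hook's pitch and lining up.

```bash
python3 -m pendant '[[-0.001,-0.02,0,0,0,0,1],[-0.003,-0.06,0.05,0,0,0,1],[-0.005,-0.09,0.12,0,0,0,1],[-0.005,-0.1,0.2,0,0,0,1],[-0.005,-0.101,0.27,0,0,0,1],[-0.005,-0.101,0.31,0,0,0,1],[-0.005,-0.101,0.32,0,0,0,1],[-0.005,-0.101,0.32,0,0,0,1]]'>/dev/null
python3 -m pendant '[[0,0,0,0,0,0,1],[0,0,0,0,0,0,1]]'>/dev/null
python3 tg.py 0.512 -0.3495 0.135 180
python3 - <<'E'
from m import *
s=readout.read_state();p=s["position"]
for c in("scene","top"):
    im,d=capture(c);w=pts(c,d);im=im.astype(int)
    m=(im[...,2]>120)&(abs(w[...,1]-p[1])<.02)&(abs(w[...,2]-(p[2]-.05))<.02)&(w[...,0]>p[0]+.03)&(w[...,0]<p[0]+.11)
    q=w[m];print(c,len(q),"z fit",np.polyfit(q[:,0]-p[0],q[:,2]-p[2],1),"y fit",np.polyfit(q[:,0]-p[0],q[:,1]-p[1],1))
    if c=="top": print("front end",q[:,0].max()-p[0])
E
```

```text
t 26.9 p [ 0.5124 -0.3504  0.1669] yawx 179.99989404119862 tilt [ 0.0011 -0.0012 -1.    ] F [ 0.3378  0.4653 -1.4935] M [ 0.0496 -0.0158 -0.0187] op 0.18026517586036442 gf 29.916937386151403
d [0.0021 0.0049 0.1593] r [-0.0004  0.0004 -0.    ]
scene 71 z fit [-0.0019 -0.047 ] y fit [ 0.0039 -0.0006]
top 19 z fit [-0.0054 -0.0486] y fit [0.0092 0.0016]
front end 0.10857231484361518
```

```bash
python3 -m pendant '[[0.002,0.004,0.03,0,0,0,1],[0.002,0.004,0.08,0,0,0,1],[0.002,0.004,0.14,0,0,0,1],[0.002,0.004,0.19,0,0,0,1],[0.002,0.004,0.22,0,0,0,1],[0.002,0.004,0.24,0,0,0,1],[0.002,0.004,0.25,0,0,0,1],[0.002,0.004,0.25,0,0,0,1]]'|tail -3;python3 tg.py 0.512 -0.3495 0.111 180
python3 -m pendant '[[0,0,0.007,0,0,0,1],[0,0,0.014,0,0,0,1],[0,0,0.021,0,0,0,1],[0,0,0.024,0,0,0,1],[0,0,0.026,0,0,0,1],[0,0,0.026,0,0,0,1]]'|tail -3;python3 tg.py 0.512 -0.3495 0.111 180
```

```text
force: [-0.7, -0.3, -0.8]
opening: 0.177
grasp_force: 29.9
t 27.8 p [ 0.5116 -0.3494  0.1158] yawx 179.98746974396374 tilt [-0.0001  0.0002 -1.    ] F [-0.727  -0.2516 -0.7573] M [0.002  0.0436 0.0506] op 0.17716304987716425 gf 29.91700804559514
d [-0.002  -0.0004  0.0241] r [ 0.0001 -0.     -0.0001]
force: [-0.6, -0.3, -0.4]
opening: 0.18
grasp_force: 29.9
t 28.4 p [ 0.5116 -0.3494  0.1108] yawx 179.9902574196218 tilt [-0.  0. -1.] F [-0.5513 -0.2749 -0.3718] M [ 0.025   0.0331 -0.0614] op 0.17988747980238418 gf 29.917076050769538
d [-0.002  -0.0005 -0.0008] r [ 0.     -0.     -0.0001]
```

```bash
python3 -m pendant '[[0,0,0.003,0,0,0,1],[0,0,0.003,0,0,0,1],[0,0,0.003,0,0,0,1]]'|grep force:;
python3 -m pendant '[[0,0,0,0,0,0,-1],[0,0,0,0,0,0,-1],[0,0,0,0,0,0,-1],[0,0,0,0,0,0,-1],[0,0,0,0,0,0,-1],[0,0,0,0,0,0,-1],[0,0,0,0,0,0,-1]]'|tail -3;python3 tg.py
python3 -m pendant '[[0,0,-0.02,0,0,0,-1],[0,0,-0.06,0,0,0,-1],[0,0,-0.14,0,0,0,-1],[0,0,-0.26,0,0,0,-1],[0,0,-0.4,0,0,0,-1],[0,0,-0.55,0,0,0,-1],[0,0,-0.7,0,0,0,-1],[0,0,-0.75,0,0,0,-1]]'|tail -3
python3 -m pendant '[[0.1,-0.2,0,0,0,0,-1],[0.2,-0.4,0,0,0,0,-1],[0.25,-0.6,0,0,0,0,-1],[0.25,-0.75,0,0,0,0,-1],[0.25,-0.8,0,0,0,0,-1],[0.25,-0.8,0,0,0,0,-1],[0.25,-0.8,0,0,0,0,-1]]'|tail -3
python3 - <<'E'
from m import *
im,d=capture("scene");im=cv2.cvtColor(im,cv2.COLOR_RGB2BGR)
cv2.imwrite("pics/s9.png",cv2.resize(im[150:330,150:450],(800,480),interpolation=cv2.INTER_CUBIC))
it,dt=capture("top");w=pts("top",dt);Z=w[...,2];X=w[...,0];Y=w[...,1];it=it.astype(int)
hk=(Z>.05)&(Z<.085)&(abs(Y+.345)<.03)&(X>.35)&(X<.65)
v,u=np.nonzero(hk);p=ray("top",np.c_[u,v].astype(float),.064)[:,:2];print(len(p),p.mean(0),p.min(0),p.max(0),np.median(Z[hk]),np.degrees(np.polyfit(p[:,0],p[:,1],1)[0]))
E
```

```text
force: [-0.8, 1.3, 0.9]
grasp_force: 29.9
force: [0.1, 0.8, -0.5]
opening: 0.732
grasp_force: 0.0
t 29.4 p [ 0.5116 -0.3494  0.1103] yawx 179.99075887255768 tilt [-0.     -0.0001 -1.    ] F [ 0.1411  0.803  -0.5487] M [0.0358 0.0122 0.0055] op 0.731749859616999 gf 0.0
force: [0.0, -0.5, -0.2]
opening: 1.0
grasp_force: 0.0
force: [-0.0, 0.6, 0.3]
opening: 1.005
grasp_force: 0.0
428 [ 0.5108 -0.3484] [ 0.4207 -0.3692] [ 0.6273 -0.3283] 0.06622428840656513 1.6062996015379287
```

View pics/s9.png

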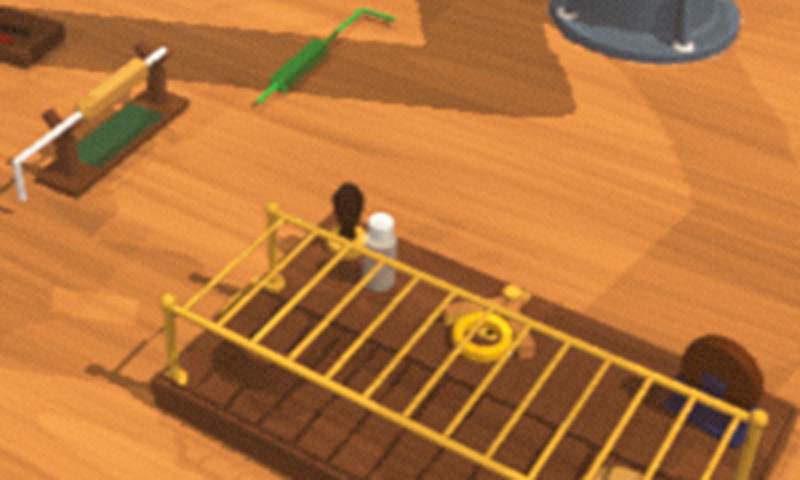

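The hook is back in its rest (handle at (113,88)) as before, the collar is seated in the V at (483,335), and the vial, matrix and seal are in place.

```bash
python3 -c "
from rig import bot
print(bot.hand_in())"
```

```text
the job is handed in; nothing more can be done
None
```

The collar is home in the keeper's V, held there under a pull of about 4 N for a second (it peaked briefly near 7 N while I was finding the cheeks), the hook is back in its rest, the bystanders look undisturbed in the last picture, and the job is handed in.

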